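# Open the blade jar whose cap may turn either way

## Robot

A 7-joint arm with a two-finger parallel gripper is mounted at the origin on the work surface. World frame = base frame: x ahead of the robot, y to its left, z up, the work surface at z = 0. Lengths are in m, angles in rad, forces in N, time in s.
With the tool pointing down it reaches from about 0.425 to 0.925 m from the base axis. Payload 6.8 kg.
Tool frame: the origin (TCP) lies midway between the tips of the shut fingers; the grasp point (between the pads) lies 19 mm behind it; z points along the fingers, y is the line along which they close (so a half turn about z gives the same grasp; the last joint's range is limited). The gripper opens to 85 mm and grips with 20 to 120 N. Pads are 22 mm wide; open, the fingers measure 114 mm over their backs; the gripper's body (76 mm by 85 mm) begins 54 mm behind the grasp point. The pads swing forward as they close: fully open they stand 13 mm farther back than shut.
Start: joints at [1.11, 0.477, 0.022, 1.555, -0.011, 1.109, -0.083], TCP at [0.233, -0.633, 0.231] pointing down, gripper open.
Joint ranges: [-2.96, 2.96], [-0.34, 2.1], [-1.41, 1.46], [0.24, 2.44], [-1.37, 4.51], [0.17, 1.92], [-2.96, 2.96]. Speed limits (rad/s): [2.39, 2.39, 3.14, 3.14, 3.14, 3.14, 3.14].

## Interface

Orientations are given as a rotation vector (axis times angle).
In Python, from bench import get_obs, grab_frame, camera_params, r gives the robot as it stands.
- The arm moves only by the shell command python3 -m jog 'ROWS' [FORCE]. ROWS is JSON, a list of rows, each an object of numbers: "rx", "ry", "rz": the turn, a rotation vector about the world's x, y, z scaled (see below); "x", "y", "z": the shift along the world's x, y, z scaled (see below); "jaw": the opening, from -1 (shut) to 1 (fully open). In form: [{"rx": .., "ry": .., "rz": .., "x": .., "y": .., "z": .., "jaw": ..}, ...]. A call has 1 to 8 rows; each row shifts and turns the commanded pose from where the row before left it; what a row does not reach is not made up. The controller multiplies each number of a shift by 60 mm and each number of a turn by 10 degrees. A row lasts 1/8 s, in which the tool goes at most 62.5 mm and 10.7 degrees, less where a joint would pass 70% of its speed; a pose out of reach is approached as far as the arm can. A call with a number of a shift or a turn outside -1 to 1 is refused whole. A call with a gripper value outside its range is refused whole. The fingers move at their own pace and stop on an object; FORCE is the grip in N (left out, the last holds). Time passes only in rows, so rows that do not move let the fingers close. It gives the time, the measured TCP pose, the force, the opening and the grip force at its end, in the units of the state.
- get_obs(): the state, without advancing time (a new reading comes with each control period).
- grab_frame(name): name is "scene" or "top" or "wrist"; returns the picture (384x512x3 uint8, red, green, blue); there is no depth.
- camera_params(name): a dict with "fx", "fy", "cx", "cy" (pixels), "R" (3x3) and "t" (3): a world point X has camera coordinates R X + t. Camera axes: x right, y down, z forward; pixel columns grow to the right and rows downward; lengths in m; the calibration is good to about 2 mm. A picture is of the moment at which its call begins: read the wrist's pose just before it. camera_params takes no time and is no camera call; for the wrist camera it gives the pose at the moment of the call.
- r.hand_in(): hands the job in; it is judged then, once.
The state is a dict: "clock": time; "joints": joint angles; "qvel": joint speeds; "tau": joint torques, N m; "tcp_pos": TCP position; "orientation": TCP orientation; "contact_force": force on the tool from outside, world axes, zero at the start; "moment": the same for the moment, N m; "grip_width": finger opening in m; "gripper_force": force on a finger pad.
Only numpy, scipy, OpenCV 4.12 (cv2) and the standard library are available. Lean on these libraries where they do the work, as an engineer would, in place of code of your own. Each camera call takes 0.05 s, during which the arm holds its last target. There are 200 camera calls.

## Task

Push the blade jar in the wooden holder fully home by pressing down on its cap. Then loosen the cap: it is not known which way this one unscrews, so try one way and, if it stops there, the other, and lift the cap off with the jar staying home. Finish while still holding the cap in the gripper, level and still, straight above the jar and well clear of it (8 cm or so), and leave the other things on the bench where they are.

Things in the scene. Friction and masses are not known exactly. Their poses are not given: they have to be found in the camera images.
- cap: White plastic twist cap on the jar, 47 mm high: a round ribbed knob 44 across and 22 high on a round skirt 60 across and 25 high. Origin at the centre of the skirt's open underside, z up; the knob spans 25 to 47 above it. Weighs 60 to 130 g. Two lugs in the skirt hook under ledges on the jar's neck; while locked it lifts only 2.5 mm. Its yaw tells nothing.
- cap_knob (a point): Centre of the knob's flat top, 47 mm above the cap's origin. The cap is a bayonet. Turned the wrong way it stops hard after 3 to 15 degrees; turned the right way it runs freely, comes free after 43 to 54 degrees and lifts straight off anywhere from there to 120 degrees. Which way is right, clockwise or anticlockwise, varies and cannot be seen.
- jar_mouth (a point): Centre of the top of the jar's neck, under the cap at first; z up. The cap, when on, has its origin 19 mm below it. 96 above the bench when the jar is home, 103 at the start. Grey plastic jar: square body 64 x 64, 62 high, with an 80 x 80 collar; round neck 37 across (48 over its ledges), 26 high.
- jar (a joint): How far the jar has slid down into its holder (m): 0 = 7 mm proud, as at the start; 0.007 = fully home, its collar flat on the holder. A stiff fit: about 6 N of push down on the cap moves it, about 14 N of pull draws it out again. The square fit keeps the jar from turning.
- holder: Fixed wooden block, 110 x 110 x 35 high, with a square pocket in which the jar stands. Origin at the centre of its underside, on the bench; z up.
- clipper: Bystander: chrome hair clipper lying on its side, 165 x 44 x 38; origin under its middle (sizes in mm).
- guard_a: Bystander: orange guard comb, 48 x 42 x 16; origin under its middle (sizes in mm).
- guard_b: Bystander: second orange guard comb, same size (sizes in mm).
- mirror: Bystander: hand mirror lying flat, grey frame, disc 120 across, handle 105 long, 12 thick; origin under the disc's centre (sizes in mm).
- oil_bottle: Bystander: small clear bottle, 30 across, 85 high; origin under its base (sizes in mm).
- tin: Bystander: low round aluminium tin, 60 across, 56 high, standing straight on the bench (not the jar); origin under its base (sizes in mm).
- brush: Bystander: neck brush lying flat, 137 x 34 x 22; origin under its middle (sizes in mm).
There are look-alikes about, which are no part of the job. What is shaped like the cap but orange or purple is not meant.

How it is judged:
On the way, in this order (a step that is already met when the one before it is completed fails the run):
1. jar pressed fully home, cap still on (value of joint jar above 0.0055 m and not (z of cap in the frame of jar_mouth above -0.01 m)), for 0.2 s.
2. cap lifted off its jar in the gripper, the jar still home (value of joint jar above 0.0055 m and z of cap in the frame of jar_mouth above 0.01 m and contact force between the fingers and cap above 1 N), for 0.1 s.
At the end, for the whole second after the job is handed in: The jar is home within 1.5 mm; the gripper holds the cap, its underside more than 40 mm above the jar's mouth, within 40 mm of straight above it, tilted less than 15 degrees, at rest, touching neither jar nor holder (value of joint jar above 0.0055 m and z of cap in the frame of jar_mouth above 0.04 m and horizontal distance between cap and jar_mouth below 0.04 m and angle between cap's own z axis and vertical below 0.26 rad and contact force between the fingers and cap above 1 N and contact force between cap and holder below 0.1 N and linear speed of cap below 0.03 m/s and angular speed of cap below 0.3 rad/s); the arm keeps its last pose, push and grip.
It fails at once if a bystander was moved by more than 30 mm (distance of any of clipper, guard_a, guard_b, mirror, oil_bottle, tin, brush from where it was at the start of the episode above 0.03 m).
It also fails if it takes over 54 s, if anything falls off the work surface, if the arm or the gripper's body presses on something with over 40 N, if the wrist force passes 120 N, or if a joint passes its speed limit or range.

## Working session

There is one attempt and no reset: what is moved stays moved. The work goes in short steps, Python scripts to look and compute and a shell command to move; the robot and the scene stay as the last step left them, time stands still between calls to the robot, and variables do not carry over. Pictures are saved under pics/ and viewed, at most 10 in all, crops included, and the job is handed in when it is done.

```bash
mkdir -p pics; python3 - <<'E'
from bench import get_obs, grab_frame, camera_params
import cv2,numpy as np
a=grab_frame("scene");b=grab_frame("top")
cv2.imwrite("pics/s.png",a[...,::-1]);cv2.imwrite("pics/t.png",b[...,::-1])
for n in("scene","top"):
    p=camera_params(n);print(n,p['fx'],p['cx'],p['cy'],np.round(p['R'],3).tolist(),np.round(p['t'],3))
o=get_obs();print({k:np.round(v,3) for k,v in o.items()})
E
```

```text
scene 495.605881421662 259.4290976987573 191.56184292419013 [[0.378, 0.926, -0.014], [0.692, -0.293, -0.659], [-0.615, 0.239, -0.752]] [-0.243 -0.296  1.611]
top 393.7625742737477 258.1584914553554 189.46905829529186 [[-0.02, -0.999, -0.036], [-0.997, 0.022, -0.069], [0.07, 0.034, -0.997]] [0.075 0.559 0.898]
{'clock': np.float64(0.1), 'joints': array([ 1.11 ,  0.478,  0.022,  1.556, -0.012,  1.109, -0.083]), 'qvel': array([ 0.   , -0.001, -0.   , -0.003, -0.   , -0.001, -0.   ]), 'tau': array([ 4.0000e-03, -5.9776e+01,  1.6140e+00, -2.8195e+01,  1.3000e-02,
        5.0000e-03,  0.0000e+00]), 'tcp_pos': array([ 0.233, -0.633,  0.23 ]), 'orientation': array([-3.091e+00, -5.510e-01,  1.000e-03]), 'contact_force': array([ 0.388, -0.298,  0.671]), 'moment': array([-0.025,  0.025, -0.028]), 'gripper_force': np.float64(0.0), 'grip_width': np.float64(0.085)}
```

View pics/s.png

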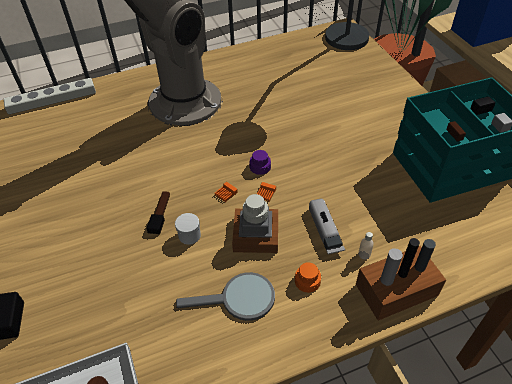

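View pics/t.png

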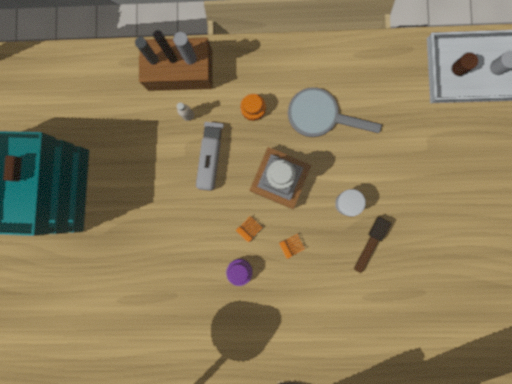

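The cap candidates are:
- White knob on the jar in the wooden holder: scene (255,208), top (281,174).
- Orange: scene (308,276).
- Purple: scene (260,160).
- White/grey tin standing on the bench: scene (188,228).

The white one in the holder fits the description. I'll confirm it in an enlarged crop.

```bash
python3 - <<'E'
import cv2,numpy as np
a=cv2.imread("pics/s.png")[175:265,215:295];b=cv2.imread("pics/t.png")[135:225,240:320]
cv2.imwrite("pics/c.png",np.hstack([cv2.resize(x,(400,450),interpolation=cv2.INTER_CUBIC) for x in(a,b)]))
E
```

```text
(no output)
```

View pics/c.png

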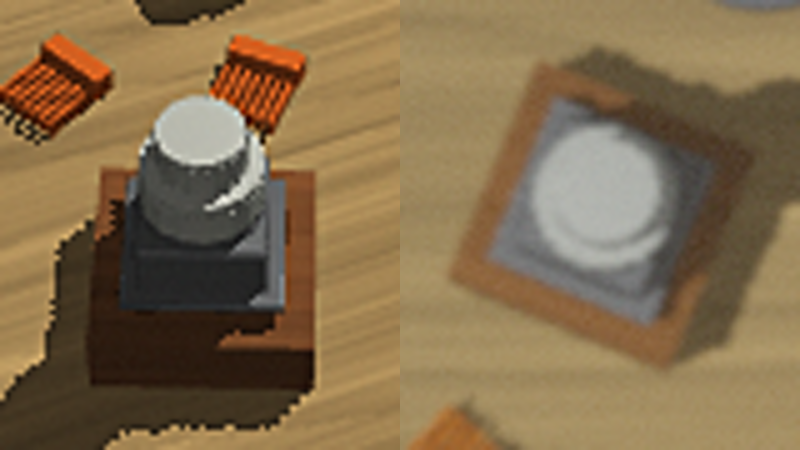

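```bash
cat > h.py <<'E'
import numpy as np
from bench import camera_params
def ray(n,u,v,z):
    p=camera_params(n);R=np.array(p['R']);c=-R.T@np.array(p['t'])
    d=R.T@np.array([(u-p['cx'])/p['fx'],(v-p['cy'])/p['fy'],1]);return c+d*(z-c[2])/d[2]
E
python3 - <<'E'
from h import *
from bench import get_obs
from scipy.spatial.transform import Rotation as Ro
print(ray("scene",255,201,.131),ray("top",280.8,171.4,.131))
print("tin",ray("top",351,203,.056)," bottle",ray("top",182,108,.085))
print(Ro.from_rotvec(get_obs()["orientation"]).as_matrix().round(3))
E
```

```text
[0.58968058 0.01258677 0.131     ] [0.58871595 0.01265876 0.131     ]
tin [ 0.52313891 -0.14297537  0.056     ]  bottle [0.74046108 0.22671365 0.085     ]
[[ 0.938  0.345 -0.001]
 [ 0.345 -0.938  0.001]
 [-0.    -0.002 -1.   ]]
```

The crop shows the white knob on its jar, proud in the wooden holder, so this is the right one. Both cameras put it at about (0.589, 0.0126). I'm moving above it with the jaw shutting.

```bash
python3 -m jog '[{"x":0.49,"y":0.89,"jaw":-1},{"x":0.49,"y":0.89,"jaw":-1},{"x":0.49,"y":0.89,"jaw":-1},{"x":0.49,"y":0.89,"jaw":-1},{"x":0.49,"y":0.89,"jaw":-1},{"x":0.49,"y":0.89,"jaw":-1},{"x":0.49,"y":0.89,"jaw":-1},{"x":0.49,"y":0.89,"jaw":-1}]' 40 && python3 -m jog '[{"x":0.49,"y":0.89,"jaw":-1},{"x":0.49,"y":0.89,"jaw":-1},{"x":0.49,"y":0.89,"jaw":-1},{"x":0.49,"y":0.89,"jaw":-1},{"jaw":-1},{"jaw":-1}]'
python3 - <<'E'
from bench import get_obs,grab_frame
import cv2
o=get_obs();print(o["joints"].round(2) if hasattr(o["joints"],"round") else o["joints"])
cv2.imwrite("pics/w1.png",grab_frame("wrist")[...,::-1])
E
```

```text
[ 1.11  0.48  0.02  1.56 -0.01  1.11 -0.08]validation failed for argument at $[0]...
```

View pics/w1.png

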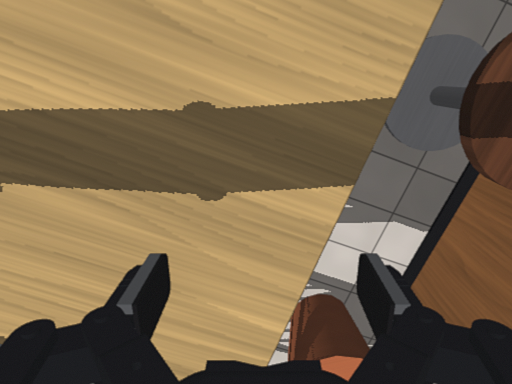

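The call was refused: every row needs all of its fields. The arm hasn't moved, and the wrist view shows only bench and floor. I'm sending it again with full rows.

```bash
python3 -m jog '[{"rx":0,"ry":0,"rz":0,"x":0.49,"y":0.89,"z":0,"jaw":-1},{"rx":0,"ry":0,"rz":0,"x":0.49,"y":0.89,"z":0,"jaw":-1},{"rx":0,"ry":0,"rz":0,"x":0.49,"y":0.89,"z":0,"jaw":-1},{"rx":0,"ry":0,"rz":0,"x":0.49,"y":0.89,"z":0,"jaw":-1},{"rx":0,"ry":0,"rz":0,"x":0.49,"y":0.89,"z":0,"jaw":-1},{"rx":0,"ry":0,"rz":0,"x":0.49,"y":0.89,"z":0,"jaw":-1},{"rx":0,"ry":0,"rz":0,"x":0.49,"y":0.89,"z":0,"jaw":-1},{"rx":0,"ry":0,"rz":0,"x":0.49,"y":0.89,"z":0,"jaw":-1}]' 40
```

```text
clock: 1.15
tcp_pos: [0.469, -0.2045, 0.2314]
orientation: [3.093, 0.551, 0.0]
contact_force: [1.0, -0.6, -0.4]
grip_width: -0.0001
gripper_force: 0.0
```

```bash
python3 -m jog '[{"rx":0,"ry":0,"rz":0,"x":0.49,"y":0.9,"z":0,"jaw":-1},{"rx":0,"ry":0,"rz":0,"x":0.49,"y":0.9,"z":0,"jaw":-1},{"rx":0,"ry":0,"rz":0,"x":0.49,"y":0.9,"z":0,"jaw":-1},{"rx":0,"ry":0,"rz":0,"x":0.49,"y":0.9,"z":0,"jaw":-1},{"rx":0,"ry":0,"rz":0,"x":0,"y":0,"z":0,"jaw":-1},{"rx":0,"ry":0,"rz":0,"x":0,"y":0,"z":-0.5,"jaw":-1},{"rx":0,"ry":0,"rz":0,"x":0,"y":0,"z":-0.5,"jaw":-1},{"rx":0,"ry":0,"rz":0,"x":0,"y":0,"z":0,"jaw":-1}]'
python3 - <<'E'
from bench import get_obs,grab_frame
import cv2
print(get_obs()["joints"])
cv2.imwrite("pics/w2.png",grab_frame("wrist")[...,::-1])
E
```

```text
clock: 2.15
tcp_pos: [0.5838, 0.0083, 0.169]
orientation: [3.093, 0.55, -0.009]
contact_force: [0.2, -0.7, 0.3]
grip_width: 0.0003
gripper_force: 0.0
[ 0.12375822  0.41737887 -0.31408246  1.81812559  0.15626089  0.93584249
 -1.47788005]
```

View pics/w2.png

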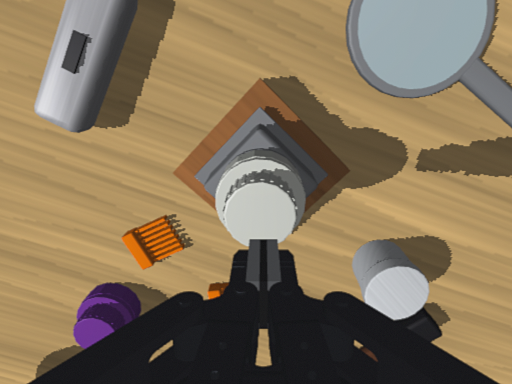

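The wrist view shows the shut fingertips (263,245) just short of the knob's top disc, which is centred near (260,214).

```bash
python3 - <<'E'
from h import *
print(ray("wrist",260,214,.131))
E
python3 -m jog '[{"rx":0,"ry":0,"rz":0,"x":0.08,"y":0.07,"z":-0.25,"jaw":-1},{"rx":0,"ry":0,"rz":0,"x":0,"y":0,"z":-0.25,"jaw":-1},{"rx":0,"ry":0,"rz":0,"x":0,"y":0,"z":-0.08,"jaw":-1},{"rx":0,"ry":0,"rz":0,"x":0,"y":0,"z":-0.08,"jaw":-1}]'
```

```text
[0.58904852 0.01218569 0.131     ]
clock: 2.7
tcp_pos: [0.5908, 0.0139, 0.1314]
orientation: [3.093, 0.551, -0.0]
contact_force: [-0.7, -0.6, 0.4]
grip_width: 0.0002
gripper_force: 0.0
```

```bash
python3 -m jog '[{"rx":0,"ry":0,"rz":0,"x":0,"y":0,"z":-0.04,"jaw":-1},{"rx":0,"ry":0,"rz":0,"x":0,"y":0,"z":-0.04,"jaw":-1},{"rx":0,"ry":0,"rz":0,"x":0,"y":0,"z":-0.04,"jaw":-1},{"rx":0,"ry":0,"rz":0,"x":0,"y":0,"z":0,"jaw":-1}]'
```

```text
clock: 3.2
tcp_pos: [0.5909, 0.014, 0.1251]
orientation: [3.093, 0.551, 0.001]
contact_force: [-2.8, -0.7, 4.5]
grip_width: 0.0003
gripper_force: 2.0
```

```bash
python3 -m jog '[{"rx":0,"ry":0,"rz":0,"x":0,"y":0,"z":-0.03,"jaw":-1},{"rx":0,"ry":0,"rz":0,"x":0,"y":0,"z":-0.03,"jaw":-1},{"rx":0,"ry":0,"rz":0,"x":0,"y":0,"z":0,"jaw":-1},{"rx":0,"ry":0,"rz":0,"x":0,"y":0,"z":0,"jaw":-1}]'
```

```text
clock: 3.7
tcp_pos: [0.5911, 0.014, 0.124]
orientation: [3.092, 0.551, 0.002]
contact_force: [-9.6, -1.2, 24.2]
grip_width: 0.0001
gripper_force: 12.2
```

It's home: the force rose to 24 N and the tool stalled at z = 0.124, the expected knob height. Next I back off, open, and lower around the knob.

```bash
python3 -m jog '[{"rx":0,"ry":0,"rz":0,"x":-0.03,"y":-0.02,"z":0.5,"jaw":-1},{"rx":0,"ry":0,"rz":0,"x":0,"y":0,"z":0,"jaw":1},{"rx":0,"ry":0,"rz":0,"x":0,"y":0,"z":0,"jaw":1},{"rx":0,"ry":0,"rz":0,"x":0,"y":0,"z":0,"jaw":1},{"rx":0,"ry":0,"rz":0,"x":0,"y":0,"z":0,"jaw":1},{"rx":0,"ry":0,"rz":0,"x":0,"y":0,"z":0,"jaw":1}]'
```

```text
clock: 4.45
tcp_pos: [0.5889, 0.0128, 0.1505]
orientation: [-3.093, -0.551, 0.001]
contact_force: [0.4, 0.3, 0.3]
grip_width: 0.0851
gripper_force: 0.0
```

```bash
python3 -m jog '[{"rx":0,"ry":0,"rz":0,"x":0,"y":0,"z":-0.26,"jaw":1},{"rx":0,"ry":0,"rz":0,"x":0,"y":0,"z":-0.26,"jaw":1},{"rx":0,"ry":0,"rz":0,"x":0,"y":0,"z":-0.26,"jaw":1},{"rx":0,"ry":0,"rz":0,"x":0,"y":0,"z":0,"jaw":-1},{"rx":0,"ry":0,"rz":0,"x":0,"y":0,"z":0,"jaw":-1},{"rx":0,"ry":0,"rz":0,"x":0,"y":0,"z":0,"jaw":-1},{"rx":0,"ry":0,"rz":0,"x":0,"y":0,"z":0,"jaw":-1}]' 60
```

```text
clock: 5.32
tcp_pos: [0.5898, 0.0129, 0.1049]
orientation: [3.093, 0.551, 0.003]
contact_force: [0.1, 0.7, 2.5]
grip_width: 0.0418
gripper_force: 60.8
```

```bash
python3 -m jog '[{"rx":0,"ry":0,"rz":0.4,"x":0,"y":0,"z":0,"jaw":-1},{"rx":0,"ry":0,"rz":0.4,"x":0,"y":0,"z":0,"jaw":-1},{"rx":0,"ry":0,"rz":0.4,"x":0,"y":0,"z":0,"jaw":-1},{"rx":0,"ry":0,"rz":0,"x":0,"y":0,"z":0,"jaw":-1}]'
python3 -c "
from bench import get_obs
o=get_obs();print(o['joints'],o['moment'])"
```

```text
clock: 5.82
tcp_pos: [0.5897, 0.013, 0.1049]
orientation: [3.018, 0.871, 0.003]
contact_force: [0.0, 0.6, 4.6]
grip_width: 0.042
gripper_force: 60.9
[ 0.13939005  0.50907662 -0.34836473  1.85372178  0.23021541  0.81639285
 -1.33576578] [0.13511912 0.01890106 0.02334529]
```

```bash
python3 -m jog '[{"rx":0,"ry":0,"rz":0.4,"x":0,"y":0,"z":0,"jaw":-1},{"rx":0,"ry":0,"rz":0.4,"x":0,"y":0,"z":0,"jaw":-1},{"rx":0,"ry":0,"rz":0,"x":0,"y":0,"z":0,"jaw":-1}]'
python3 -c "
from bench import get_obs
o=get_obs();print(o['joints'],o['moment'])"
```

```text
clock: 6.2
tcp_pos: [0.5897, 0.0117, 0.1049]
orientation: [2.95, 1.076, 0.001]
contact_force: [-0.5, -1.9, 5.7]
grip_width: 0.0424
gripper_force: 61.3
[ 0.1646375   0.51366314 -0.38006592  1.8518611   0.25315842  0.82212195
 -1.21532512] [-0.43397696  0.11138013 -0.0477684 ]
```

```bash
python3 -m jog '[{"rx":0,"ry":0,"rz":0.4,"x":0,"y":0,"z":0,"jaw":-1},{"rx":0,"ry":0,"rz":0.3,"x":0,"y":0,"z":0,"jaw":-1},{"rx":0,"ry":0,"rz":0,"x":0,"y":0,"z":0,"jaw":-1}]'
python3 -c "
from bench import get_obs
o=get_obs();print(o['joints'],o['moment'])"
```

```text
clock: 6.58
tcp_pos: [0.5906, 0.0127, 0.1051]
orientation: [2.879, 1.255, 0.005]
contact_force: [4.0, -0.0, 4.8]
grip_width: 0.0418
gripper_force: 61.2
[ 0.1858835   0.51834448 -0.40970177  1.84959006  0.27242194  0.82516201
 -1.10975029] [ 0.07257195 -0.78302338  0.1980252 ]
```

The turn torque is still small at 27°, past the 15° limit for a wrong-way stop, so it seems to run freely. I'll continue to about 62°.

```bash
python3 -m jog '[{"rx":0,"ry":0,"rz":0.5,"x":0,"y":0,"z":0,"jaw":-1},{"rx":0,"ry":0,"rz":0.5,"x":0,"y":0,"z":0,"jaw":-1},{"rx":0,"ry":0,"rz":0.5,"x":0,"y":0,"z":0,"jaw":-1},{"rx":0,"ry":0,"rz":0,"x":0,"y":0,"z":0,"jaw":-1}]'
python3 -c "
from bench import get_obs
o=get_obs();print(o['joints'],o['moment'])"
python3 -m jog '[{"rx":0,"ry":0,"rz":0.5,"x":0,"y":0,"z":0,"jaw":-1},{"rx":0,"ry":0,"rz":0.5,"x":0,"y":0,"z":0,"jaw":-1},{"rx":0,"ry":0,"rz":0.5,"x":0,"y":0,"z":0,"jaw":-1},{"rx":0,"ry":0,"rz":0.5,"x":0,"y":0,"z":0,"jaw":-1},{"rx":0,"ry":0,"rz":0,"x":0,"y":0,"z":0,"jaw":-1}]'
python3 -c "
from bench import get_obs
o=get_obs();print(o['joints'],o['moment'])"
```

```text
clock: 7.08
tcp_pos: [0.59, 0.0145, 0.105]
orientation: [-2.689, -1.625, -0.005]
contact_force: [0.9, 3.1, 7.7]
grip_width: 0.0418
gripper_force: 62.0
[ 0.23124457  0.52931339 -0.47354504  1.84679029  0.31358773  0.83696221
 -0.88218505] [ 0.59278852 -0.21069836  0.39629085]
clock: 7.7
tcp_pos: [0.5888, 0.014, 0.1049]
orientation: [-2.366, -2.066, -0.001]
contact_force: [-1.5, 2.3, 9.0]
grip_width: 0.0416
gripper_force: 62.3
[ 0.29151161  0.54597884 -0.55521893  1.84365476  0.36978774  0.85603304
 -0.58011993] [0.30230269 0.52618753 0.08280449]
```

```bash
python3 -m jog '[{"rx":0,"ry":0,"rz":0,"x":0,"y":0,"z":0.03,"jaw":-1},{"rx":0,"ry":0,"rz":0,"x":0,"y":0,"z":0.03,"jaw":-1},{"rx":0,"ry":0,"rz":0,"x":0,"y":0,"z":0,"jaw":-1}]'
python3 -c "
from bench import get_obs
o=get_obs();print(o['moment'])"
```

```text
clock: 8.07
tcp_pos: [0.5881, 0.0129, 0.1072]
orientation: [-2.366, -2.064, 0.002]
contact_force: [-2.0, 1.5, -0.2]
grip_width: 0.0421
gripper_force: 61.4
[0.27341478 0.47736371 0.01245741]
```

```bash
python3 -m jog '[{"rx":0,"ry":0,"rz":0,"x":0,"y":0,"z":0.03,"jaw":-1},{"rx":0,"ry":0,"rz":0,"x":0,"y":0,"z":0,"jaw":-1}]'; python3 -m jog '[{"rx":0,"ry":0,"rz":0,"x":0,"y":0,"z":0.02,"jaw":-1},{"rx":0,"ry":0,"rz":0,"x":0,"y":0,"z":0,"jaw":-1}]'
python3 -c "
from bench import get_obs
o=get_obs();print(o['moment'])"
```

```text
clock: 8.32
tcp_pos: [0.5883, 0.013, 0.1092]
orientation: [-2.366, -2.065, 0.002]
contact_force: [-3.6, 1.6, -2.2]
grip_width: 0.042
gripper_force: 61.3
clock: 8.57
tcp_pos: [0.5884, 0.013, 0.1105]
orientation: [-2.366, -2.065, 0.001]
contact_force: [-4.0, 2.8, -2.7]
grip_width: 0.0421
gripper_force: 61.2
[0.63016179 0.91671007 0.00358157]
```

```bash
python3 -m jog '[{"rx":0,"ry":0,"rz":0,"x":0,"y":0,"z":0.03,"jaw":-1},{"rx":0,"ry":0,"rz":0,"x":0,"y":0,"z":0.03,"jaw":-1},{"rx":0,"ry":0,"rz":0,"x":0,"y":0,"z":0,"jaw":-1}]'
python3 - <<'E'
from bench import get_obs,grab_frame
import cv2
a=grab_frame("scene")[150:270,195:315,::-1]
cv2.imwrite("pics/s2.png",cv2.resize(a,(600,600),interpolation=cv2.INTER_CUBIC))
E
```

```text
clock: 8.95
tcp_pos: [0.5886, 0.013, 0.1144]
orientation: [-2.366, -2.065, 0.001]
contact_force: [-5.7, 3.9, -1.9]
grip_width: 0.0418
gripper_force: 61.2
```

View pics/s2.png

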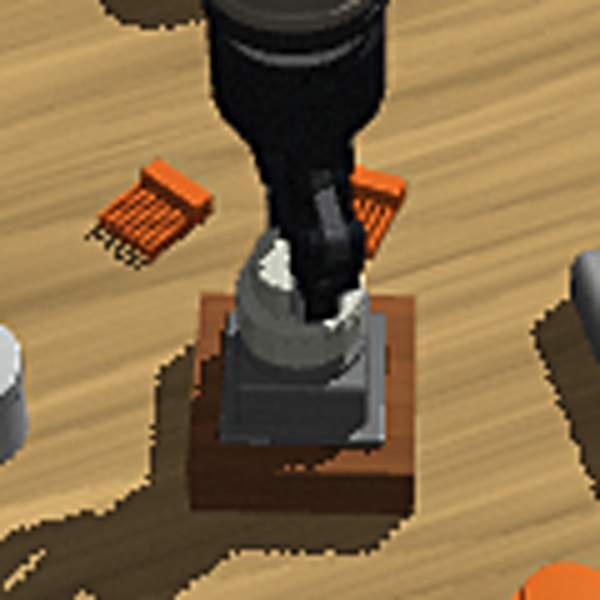

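The image shows the fingers on the knob and the cap near the jar; the skirt's lowest front edge is at about crop (300,370), full-image (255,224). I'll compare that with projections of the cap seated and raised.

```bash
python3 - <<'E'
from h import *
p=camera_params("scene");R=np.array(p['R']);t=np.array(p['t'])
def pr(X): c=R@X+t; return c[0]/c[2]*p['fx']+p['cx'],c[1]/c[2]*p['fy']+p['cy']
a=np.linspace(0,6.28,200)
def low(z,r): return max((pr(np.array([.589+r*np.cos(q),.0126+r*np.sin(q),z])) for q in a),key=lambda u:u[1])
def crop(u): return ((u[0]-195)*5,(u[1]-150)*5)
for z in(.077,.084,.087): print("skirt bottom z",z,np.round(crop(low(z,.03)),0))
# collar bottom/top near edges
C=np.array([.589,.0126,0])
th=[np.arctan2(*(x)) for x in[(0,1)]]
# holder & collar via centre direction
o=ray("scene",195+300/5,150+445/5,.035);print("pt crop(300,445) at z=.035",o-C, " at .042",ray("scene",195+300/5,150+445/5,.042)-C)
print("before: crop1 (200,308)/5 ->",ray("scene",215+40,175+308/5,.042)-C)
E
```

```text
skirt bottom z 0.077 [300. 376.]
skirt bottom z 0.084 [300. 367.]
skirt bottom z 0.087 [299. 363.]
pt crop(300,445) at z=.035 [ 0.03634931 -0.01651134  0.035     ]  at .042 [ 0.04108869 -0.01825576  0.042     ]
before: crop1 (200,308)/5 -> [ 0.03449706 -0.01560895  0.042     ]
```

The collar edge projects to z = 0.035, so the jar is home. The skirt reads about 7–9 mm raised, so the cap is free. I'll keep lifting.

```bash
python3 -m jog '[{"rx":0,"ry":0,"rz":0,"x":-0.02,"y":0.01,"z":0.05,"jaw":-1},{"rx":0,"ry":0,"rz":0,"x":0,"y":0,"z":0.05,"jaw":-1},{"rx":0,"ry":0,"rz":0,"x":0,"y":0,"z":0,"jaw":-1}]'
```

```text
clock: 9.38
tcp_pos: [0.5885, 0.0131, 0.121]
orientation: [2.367, 2.064, 0.001]
contact_force: [-1.8, 1.5, -0.5]
grip_width: 0.0419
gripper_force: 61.4
```

```bash
python3 -m jog '[{"rx":0,"ry":0,"rz":0,"x":0,"y":0,"z":0.1,"jaw":-1},{"rx":0,"ry":0,"rz":0,"x":0,"y":0,"z":0.1,"jaw":-1},{"rx":0,"ry":0,"rz":0,"x":0,"y":0,"z":0.1,"jaw":-1},{"rx":0,"ry":0,"rz":0,"x":0,"y":0,"z":0.2,"jaw":-1},{"rx":0,"ry":0,"rz":0,"x":0,"y":0,"z":0.2,"jaw":-1},{"rx":0,"ry":0,"rz":0,"x":0,"y":0,"z":0.2,"jaw":-1},{"rx":0,"ry":0,"rz":0,"x":0,"y":0,"z":0.1,"jaw":-1},{"rx":0,"ry":0,"rz":0,"x":0,"y":0,"z":0,"jaw":-1}]'
python3 -m jog '[{"rx":0,"ry":0,"rz":0,"x":0,"y":0,"z":0.2,"jaw":-1},{"rx":0,"ry":0,"rz":0,"x":0,"y":0,"z":0.2,"jaw":-1},{"rx":0,"ry":0,"rz":0,"x":0,"y":0,"z":0.1,"jaw":-1},{"rx":0,"ry":0,"rz":0,"x":0,"y":0,"z":0,"jaw":-1},{"rx":0,"ry":0,"rz":0,"x":0,"y":0,"z":0,"jaw":-1}]'
python3 - <<'E'
from bench import get_obs,grab_frame
import cv2
a=grab_frame("scene")[110:270,175:335,::-1]
cv2.imwrite("pics/s3.png",cv2.resize(a,(600,600),interpolation=cv2.INTER_CUBIC))
E
```

```text
clock: 10.38
tcp_pos: [0.5881, 0.0133, 0.1809]
orientation: [2.367, 2.065, 0.001]
contact_force: [0.1, -0.6, -1.2]
grip_width: 0.0419
gripper_force: 61.4
clock: 11.0
tcp_pos: [0.5876, 0.0132, 0.21]
orientation: [-2.367, -2.065, 0.001]
contact_force: [-1.9, 0.2, -2.2]
grip_width: 0.042
gripper_force: 61.4
```

View pics/s3.png

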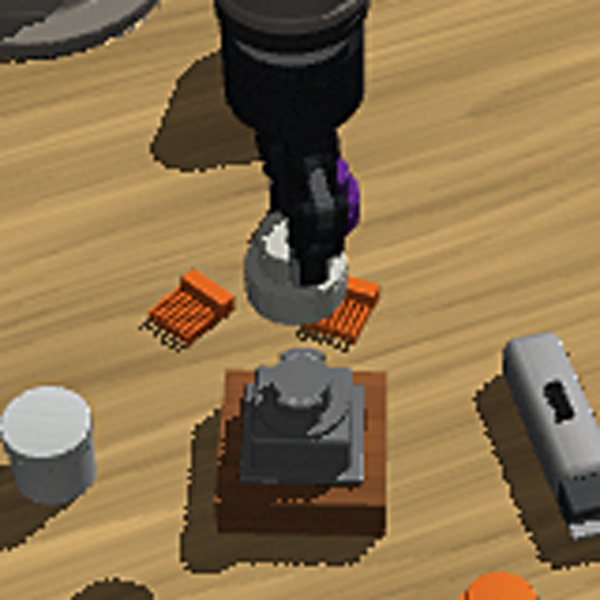

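The cap is held level at crop (295,270), about 86 mm above the bare jar neck at (300,375). The jar's collar is still flat on the holder and the bystanders haven't moved. I'm handing in.

```bash
python3 -c "
from bench import r
print(r.hand_in())"
```

```text
the job is handed in; nothing more can be done
None
```

I pressed the jar home and unscrewed the cap anticlockwise on the first try; at hand-in (about 11 s) the gripper held it level and still about 86 mm above the jar, with the jar home and the bystanders in place (no verdict returned).

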